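# Load the lighter display and draw out its guard bar

## Robot

A 7-joint arm with a two-finger parallel gripper is mounted at the origin on the work surface. World frame = base frame: x ahead of the robot, y to its left, z up, the work surface at z = 0. Lengths are in m, angles in rad, forces in N, time in s.
With the tool pointing down it reaches from about 0.425 to 0.925 m from the base axis. Payload 6.8 kg.
Tool frame: the origin (TCP) lies at the very end of the fingers, on their centre line; the grasp point (between the pads) lies 19 mm behind it; y points along the fingers, x is the direction in which the jaws open and shut, and the axes are right-handed (so a half turn about y gives the same grasp; the last joint's range is limited). The gripper opens to 85 mm and grips with 20 to 120 N. Pads are 22 mm wide; open, the fingers measure 114 mm over their backs; the gripper's body (76 mm by 85 mm) begins 54 mm behind the grasp point. The pads swing forward as they close: fully open they stand 13 mm farther back than shut.
Start: joints at [-1.352, 0.477, 0.022, 1.555, -0.011, 1.109, -0.083], TCP at [0.217, 0.639, 0.231] pointing down, gripper open.
Joint ranges: [-2.96, 2.96], [-0.34, 2.1], [-1.41, 1.46], [0.24, 2.44], [-1.37, 4.51], [0.17, 1.92], [-2.96, 2.96]. Speed limits (rad/s): [2.39, 2.39, 3.14, 3.14, 3.14, 3.14, 3.14].

## Interface

Orientations are given as a rotation vector (axis times angle).
In Python, from bench import r, imaging gives the robot as it stands.
- The arm moves only by the shell command python3 -m jog 'ROWS' [FORCE]. ROWS is text: rows parted by semicolons, each of 7 numbers parted by spaces: the turn, a rotation vector about the tool's x, y, z in degrees, then the shift along the tool's x, y, z in mm, then the opening, from 0 (shut) to 1 (fully open). A call has exactly 5 rows; each row shifts and turns the commanded pose from where the row before left it, along the tool's axes as they then stand; what a row does not reach is not made up. A row lasts 1/12 s, in which the tool goes at most 41.7 mm and 7.16 degrees, less where a joint would pass 70% of its speed; a pose out of reach is approached as far as the arm can. A call with a gripper value outside its range is refused whole. The fingers move at their own pace and stop on an object; FORCE is the grip in N (left out, the last holds). Time passes only in rows, so rows that do not move let the fingers close, or fill a call up. It gives the time, the measured TCP pose, the force and the opening at its end, in the units of the state.
- r.get_obs(): the state, without advancing time (a new reading comes with each control period).
- imaging.grab_frame(name): name is "scene" or "top"; returns a dict with "color" (420x560x3 uint8, red, green, blue), "z_map" (420x560 float32, m along the optical axis (not along the pixel's ray), 0 where there is no reading), "fx", "fy", "cx", "cy" (pixels), "world_to_cam" (4x4, takes a point from world to camera coordinates). Camera axes: x right, y up, looking along -z (the intrinsics and any distortion apply to the point x, -y, -z); pixel columns grow to the right and rows downward; lengths in m; the calibration is good to about 2 mm. A picture is of the moment at which its call begins.
- r.hand_in(): hands the job in, once; it reports no verdict.
The state is a dict: "clock": time; "joints": joint angles; "qvel": joint speeds; "tau": joint torques, N m; "tcp_pos": TCP position; "orientation": TCP orientation; "contact_force": force on the tool from outside, world axes, zero at the start; "moment": the same for the moment, N m; "grip_width": finger opening in m.
Only numpy, scipy, OpenCV 4.12 (cv2) and the standard library are available. Lean on these libraries where they do the work, as an engineer would, in place of code of your own. Each camera call takes 0.05 s, during which the arm holds its last target.

## Task

Carry the tray of lighters level, by its orange handle, onto the black counter display stand, set it fully home between the raised edges of the seat and let go of it, all six lighters still standing in it. Then press the green lock button so that the sprung guard bar pops loose, take the bar by its blue pull tab, draw it out until its yellow pointer is level with the red marker on the scale, and finish still holding it there so that I can tighten the clamp screw. Leave everything else on the counter where it is.

Things in the scene. Friction and masses are not known exactly. Their poses are not given: they have to be found in the camera images.
- tray: Centre of the underside of the loose white lighter tray (all sizes and offsets in this list in mm unless a unit is given): 104 (its x) x 84 (its y) x 38 high, 0.3 to 0.43 kg with its load, six pockets with a lighter standing in each, lighter tops at 84 above the underside. Axes as the tray's: z up. It fits the seat either way round.
- handle (a point): Centre of the tray's orange grip block, 118 above the tray's underside on its middle line: 60 long along the tray's x, 16 thick along its y, 30 high (103 to 133 above the underside). Pinch it across its y, from above; fingertips stay clear of the lighters if they reach no more than 30 below this point. Axes as the tray's.
- lighter1: Loose lighter 1 (body yellow), 24 x 12 x 80 high, 20 g, standing in its tray pocket (pocket floor 4 above the tray's underside, 34 deep, about 2 of play). Origin at the centre of its underside.
- lighter2: Loose lighter 2 (body green), 24 x 12 x 80 high, 20 g, standing in its tray pocket (pocket floor 4 above the tray's underside, 34 deep, about 2 of play). Origin at the centre of its underside.
- lighter3: Loose lighter 3 (body purple), 24 x 12 x 80 high, 20 g, standing in its tray pocket (pocket floor 4 above the tray's underside, 34 deep, about 2 of play). Origin at the centre of its underside.
- lighter4: Loose lighter 4 (body red), 24 x 12 x 80 high, 20 g, standing in its tray pocket (pocket floor 4 above the tray's underside, 34 deep, about 2 of play). Origin at the centre of its underside.
- lighter5: Loose lighter 5 (body pink), 24 x 12 x 80 high, 20 g, standing in its tray pocket (pocket floor 4 above the tray's underside, 34 deep, about 2 of play). Origin at the centre of its underside.
- lighter6: Loose lighter 6 (body blue), 24 x 12 x 80 high, 20 g, standing in its tray pocket (pocket floor 4 above the tray's underside, 34 deep, about 2 of play). Origin at the centre of its underside.
- seat (a point): Centre of the seat's floor on the fixed black display stand, 12 above the counter. The seat is a flat shelf 114 (x) by 94 (y) inside a raised edge 10 high, 6 thick: the tray has 5 of play on each side. Axes: z up; the guard bar runs parallel to y, its middle line at x = +95, over the stand's far side. The bar's grey sleeve covers y = +60 to +210 (x = 79 to 111, top 54 above the counter); the bar is drawn out of it towards -y, across the tray's far side.
- lock_button_top (a point): Centre of the top face of the green lock button, 26 across, on the sleeve at x = +95, y = +105 of the seat, 72 above the counter when up; its black collar's top is 10 lower, so the fully pressed cap still stands 4 above it. Axes as the seat's.
- lock_button (a joint): Travel of the lock button, pressed straight down: 0 = up, 0.006 m = fully down; springs back when left. About 1.5 N starts it, 5 N has it fully down. From 4 mm down it frees the guard bar.
- guard_bar (a joint): Extension of the guard bar along the seat's -y: 0 = locked fully in, up to 0.105 m (stop). While locked it does not move. Once the button has been pressed a spring pops it out by itself to about 0.025 to 0.038 m, where it rests unlocked even when the button is up again. Beyond that the spring pulls it back: about 1.5 N at 0.055, 4 N at 0.095, with 0.4 N of friction; let go, it runs back.
- pull_tab (a point): Grip point of the guard bar's blue pull tab, 92 above the counter, 20 below the tab's top: an upright plate 14 thick along the seat's y, 34 wide along its x, standing from 52 to 112 above the counter on the bar's head; it moves with the bar. Pinch it across y from above. Beneath it is the bar, 49 above the counter. With the bar locked it is at x = +95, y = +30 of the seat. Axes as the seat's.
- pointer (a point): Tip of the bar's yellow pointer, on the bar's head 23 to the +x side of the tab, 34 above the counter, over the white scale (ticks each 10); it moves with the bar. Axes as the seat's.
- marker: Fixed red marker block, 6 wide along the seat's y, 12 x 12, on the outer edge of the white scale. Origin at the centre of its underside, 30 above the counter. Axes as the seat's: the pointer is level with it when both have the same y along the seat. It stands at an extension of the bar between 0.055 and 0.095.
- mint_tin: Bystander: round metal mint tin, 56 across, 22 high (mm). Origin at the centre of its underside. Not to be disturbed.
- gum_box: Bystander: cream gum box 75 x 36 x 28 high (mm). Origin at the centre of its underside. Not to be disturbed.
- drink_can: Bystander: red drink can, 66 across, 115 high (mm). Origin at the centre of its underside. Not to be disturbed.
- water_bottle: Bystander: clear water bottle, 64 across, 190 high (mm). Origin at the centre of its underside. Not to be disturbed.
- coin_dish: Bystander: grey coin dish, 120 across, 25 high (mm). Origin at the centre of its underside. Not to be disturbed.
- counter_stamp: Bystander: black hand stamp with wooden knob, 50 x 30, 75 high (mm). Origin at the centre of its underside. Not to be disturbed.
- calculator: Bystander: grey calculator 140 x 80 x 14 high (mm). Origin at the centre of its underside. Not to be disturbed.

How it is judged:
On the way, in this order (a step that is already met when the one before it is completed fails the run):
1. the tray is lifted clear of the counter (height (world z) of tray above 0.035 m), for 0.1 s.
2. the tray is fully home in the seat and let go, its lighters standing in it (horizontal distance between tray and seat below 0.012 m and z of tray in the frame of seat below 0.004 m and angle between tray's own z axis and vertical below 0.06 rad and angle between the x axis of tray and the x axis of seat, either way round below 0.2 rad and z of lighter1 in the frame of tray between -0.005 and 0.012 m and horizontal distance between each of lighter1, lighter2, lighter3, lighter4, lighter5, lighter6 and tray below 0.06 m and z of lighter2 in the frame of tray between -0.005 and 0.012 m and z of lighter3 in the frame of tray between -0.005 and 0.012 m and z of lighter4 in the frame of tray between -0.005 and 0.012 m and z of lighter5 in the frame of tray between -0.005 and 0.012 m and z of lighter6 in the frame of tray between -0.005 and 0.012 m and contact force between the fingers and tray below 0.2 N), for 0.2 s.
3. the lock button is pressed (value of joint lock_button above 0.002 m).
4. the guard bar has popped loose (value of joint guard_bar above 0.012 m), for 0.05 s.
At the end, for the whole second after the job is handed in: Pointer within 5 mm of the marker's middle along the scale, still, the tab held by the fingers (0.5 N or more); tray fully home in the seat (12 mm, level, yaw within 0.2 rad, either way round), all six lighters standing in it; bystanders within 30 mm of their places (y of pointer in the frame of marker between -0.005 and 0.005 m and contact force between the fingers and guard_bar above 0.5 N and velocity of joint guard_bar between -0.01 and 0.01 m/s and horizontal distance between tray and seat below 0.012 m and z of tray in the frame of seat below 0.004 m and angle between tray's own z axis and vertical below 0.06 rad and angle between the x axis of tray and the x axis of seat, either way round below 0.2 rad and z of lighter1 in the frame of tray between -0.005 and 0.012 m and horizontal distance between each of lighter1, lighter2, lighter3, lighter4, lighter5, lighter6 and tray below 0.06 m and z of lighter2 in the frame of tray between -0.005 and 0.012 m and z of lighter3 in the frame of tray between -0.005 and 0.012 m and z of lighter4 in the frame of tray between -0.005 and 0.012 m and z of lighter5 in the frame of tray between -0.005 and 0.012 m and z of lighter6 in the frame of tray between -0.005 and 0.012 m); the arm keeps its last pose, push and grip.
It fails at once if the tray tipped more than 17 degrees (angle between tray's own z axis and vertical above 0.3 rad).
It fails at once if a bystander was moved by more than 30 mm (distance of any of mint_tin, gum_box, drink_can, water_bottle, coin_dish, counter_stamp, calculator from where it was at the start of the episode above 0.03 m).
It also fails if it takes over 69 s, if anything falls off the work surface, if the arm or the gripper's body presses on something with over 40 N, if the wrist force passes 120 N, or if a joint passes its speed limit or range.

## Working session

There is one attempt and no reset: what is moved stays moved. The work goes in short steps, Python scripts to look and compute and a shell command to move; the robot and the scene stay as the last step left them, time stands still between calls to the robot, and variables do not carry over. Pictures are saved under pics/ and viewed, and the job is handed in when it is done.

```bash
ls; mkdir -p pics; cat > h.py <<'E'
import numpy as np, cv2
from scipy.spatial.transform import Rotation as R
from bench import r, imaging
def grab(name,fn=None):
    f=imaging.grab_frame(name)
    if fn: cv2.imwrite('pics/'+fn,cv2.cvtColor(f['color'],cv2.COLOR_RGB2BGR))
    return f
def cloud(f):
    z=f['z_map']; h,w=z.shape
    u,v=np.meshgrid(np.arange(w),np.arange(h))
    p=np.stack([(u-f['cx'])/f['fx']*z,-(v-f['cy'])/f['fy']*z,-z,np.ones_like(z)],-1)
    return (p@np.linalg.inv(f['world_to_cam']).T)[...,:3]
def onplane(f,u,v,h):
    T=np.linalg.inv(f['world_to_cam']); d=T[:3,:3]@np.array([(u-f['cx'])/f['fx'],-(v-f['cy'])/f['fy'],-1]); o=T[:3,3]
    return o+d*(h-o[2])/d[2]
E
python3 - <<'E'
from h import *
a=grab('scene','s0.png');b=grab('top','t0.png')
for f in(a,b): print({k:f[k] for k in f if k not in('color','z_map')}, (f['z_map']>0).mean())
o=r.get_obs();print(o); print(R.from_rotvec(o['orientation']).as_matrix().round(3))
E
```

```text
pics
{'fx': 444.1440451577321, 'fy': 444.1440451577321, 'cx': 283.5679689497495, 'cy': 211.80180115713324, 'world_to_cam': array([[ 0.71106608,  0.70287172, -0.01887798, -0.33017612],
       [-0.37693248,  0.40371678,  0.83362742,  0.1601899 ],
       [ 0.59355449, -0.58564845,  0.55200449, -1.58738818],
       [ 0.        ,  0.        ,  0.        ,  1.        ]])} 0.967874149659864
{'fx': 447.20223516408305, 'fy': 447.20223516408305, 'cx': 278.64791336156605, 'cy': 214.78310434740035, 'world_to_cam': array([[ 0.0205852 , -0.99971336, -0.01222463, -0.09285421],
       [ 0.99295425,  0.01901579,  0.11696264, -0.57298776],
       [-0.11669665, -0.0145462 ,  0.99306108, -1.17315868],
       [ 0.        ,  0.        ,  0.        ,  1.        ]])} 0.9960544217687075
{'clock': 0.1, 'joints': array([-1.35210028,  0.47770553,  0.02232793,  1.55634194, -0.0115259 ,
        1.10930428, -0.08308612]), 'qvel': array([-0.00116348, -0.00083213, -0.00031496, -0.00314911,  0.00078053,
       -0.00013486,  0.00043952]), 'tau': array([ 4.13630769e-03, -5.97760069e+01,  1.61346540e+00, -2.81956011e+01,
        1.28012651e-02,  5.12723243e-03,  4.50764418e-06]), 'tcp_pos': array([0.21650569, 0.63877482, 0.23043512]), 'orientation': array([-1.34729698, -0.96429701,  0.96640565]), 'contact_force': array([-0.56618649, -0.27181105, -0.15278584]), 'moment': array([ 0.04402528, -0.06115356,  0.01245639]), 'grip_width': 0.0853360618444841}
[[ 0.321 -0.    -0.947]
 [ 0.947 -0.002  0.321]
 [-0.002 -1.    -0.   ]]
```

View pics/s0.png

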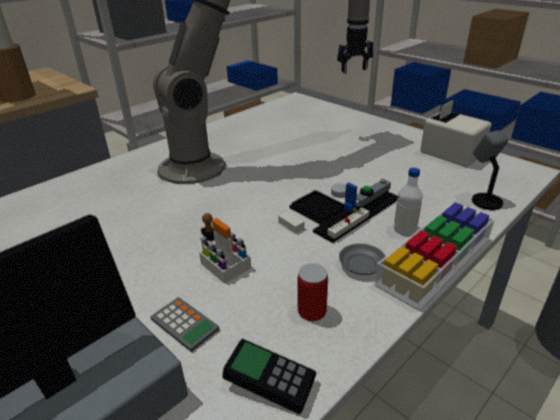

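View pics/t0.png

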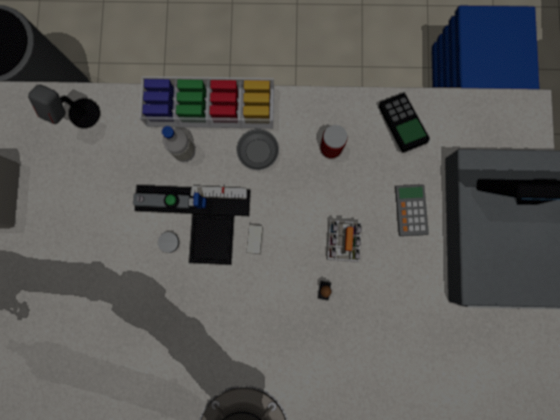

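```bash
python3 - <<'E'
from h import *
f=grab('top');P=cloud(f);hsv=cv2.cvtColor(f['color'],cv2.COLOR_RGB2HSV)
H,S,V=[hsv[...,i].astype(int) for i in range(3)]
def roi(u0,u1,v0,v1):
    m=np.zeros(H.shape,bool);m[v0:v1,u0:u1]=1;return m
def rep(n,m,z=None,erode=False):
    m=m.astype(np.uint8)
    k,l,st,c=cv2.connectedComponentsWithStats(m)
    i=1+np.argmax(st[1:,4]); mm=l==i
    q=P[mm]; zt=np.percentile(q[:,2],80) if z is None else z
    rc=cv2.minAreaRect(np.argwhere(mm)[:,::-1].astype(np.float32))
    box=np.array([onplane(f,*p,zt) for p in cv2.boxPoints(rc)])
    print(n,st[i],'pix',c[i].round(1),'zp',np.percentile(q[:,2],[5,50,95]).round(4),'c',onplane(f,*c[i],zt).round(4))
    print('   box',box[:,:2].round(4).tolist())
orange=(H>=5)&(H<=16)&(S>150)&(V>110)
rep('handle',orange&roi(320,375,205,275))
rep('green',(H>45)&(H<90)&(S>100)&roi(150,190,190,212))
rep('tab',(H>105)&(H<130)&(S>120)&roi(185,215,180,215))
rep('red',((H<6)|(H>174))&(S>120)&roi(205,255,180,205))
rep('yellow',(H>20)&(H<35)&(S>120)&roi(185,215,180,215)) if ((H>20)&(H<35)&(S>120)&roi(185,215,180,215)).any() else print('no yellow')
rep('black',(V<45)&roi(130,260,180,270),0.0)
for n,rr in dict(tray=(310,380,205,275),seat=(130,265,180,270)).items():
    u0,u1,v0,v1=rr
    big=cv2.resize(f['color'][v0:v1,u0:u1],None,fx=6,fy=6,interpolation=cv2.INTER_CUBIC)
    cv2.imwrite(f'pics/{n}0.png',cv2.cvtColor(big,cv2.COLOR_RGB2BGR)[:600,:800])
E
```

```text
handle [347 228   5  22  88] pix [349.2 238.6] zp [0.1297 0.1324 0.1363] c [ 0.5074 -0.2569  0.1344]
   box [[0.5333, -0.2514], [0.5335, -0.2613], [0.4821, -0.2613], [0.4819, -0.2516]]
green [165 194  12  12 116] pix [170.4 199.5] zp [0.0587 0.069  0.0743] c [0.6051 0.2032 0.0722]
   box [[0.6195, 0.2182], [0.62, 0.1891], [0.5908, 0.1878], [0.5903, 0.2167]]
tab [193 193  14  16 169] pix [199.4 201.5] zp [0.0103 0.0819 0.1139] c [0.5957 0.1191 0.1106]
   box [[0.6172, 0.1364], [0.6178, 0.1032], [0.5794, 0.1017], [0.5788, 0.1347]]
red [222 187   2   5   9] pix [222.6 189.2] zp [0.0369 0.0408 0.0453] c [0.64   0.071  0.0435]
   box [[0.646, 0.0727], [0.6461, 0.07], [0.6351, 0.0697], [0.6351, 0.0724]]
no yellow
black [ 135  185  115   79 3786] pix [203.4 221.6] zp [0.0076 0.0119 0.0533] c [0.5555 0.1272 0.    ]
   box [[0.4481, 0.3189], [0.6569, 0.3207], [0.6466, 0.0018], [0.439, 0.0062]]
```

View pics/tray0.png

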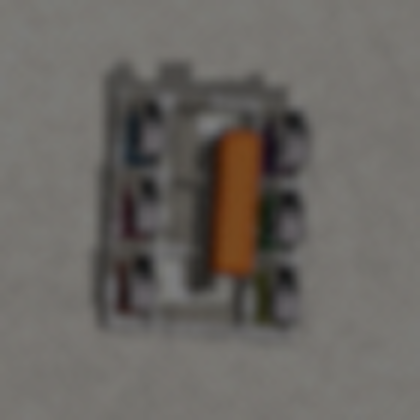

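View pics/seat0.png

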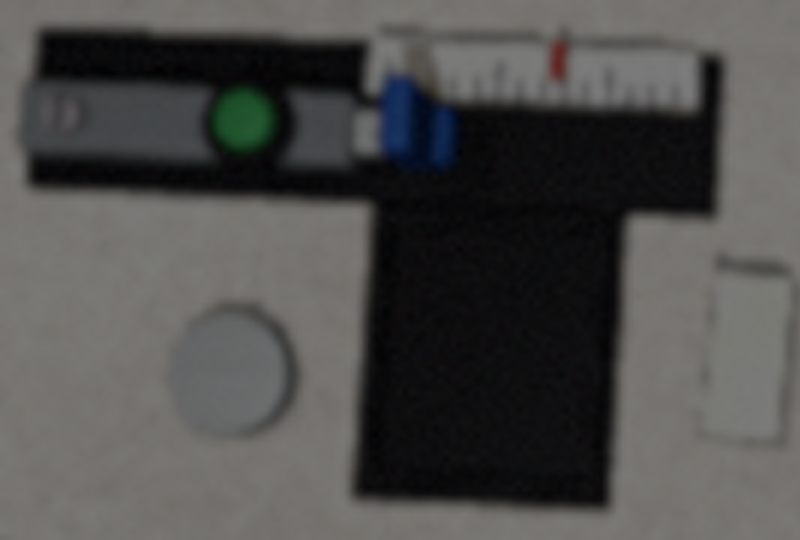

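```bash
python3 - <<'E'
from h import *
f=grab('top');P=cloud(f)
g=cv2.cvtColor(f['color'],cv2.COLOR_RGB2GRAY).astype(float)
# subpixel edges: black/white crossing at threshold along rows/cols
def cross(line,thr):
    s=line-thr; k=np.where(s[:-1]*s[1:]<0)[0]; return [i+s[i]/(s[i]-s[i+1]) for i in k]
print('bg',g[240,180],g[230,212],g[262,212])
thr=65
def fit(pts,z):
    W=np.array([onplane(f,u,v,z)[:2] for u,v in pts]);vx,vy,x,y=cv2.fitLine(W.astype(np.float32),cv2.DIST_HUBER,0,.01,.01).ravel()
    res=np.abs((W-[x,y])@np.array([-vy,vx])).max()
    return np.array([x,y]),np.array([vx,vy]),res
for z in(0.0,0.022):
    L=[];Rr=[];B=[]
    for v in range(222,258):
        c=cross(g[v,180:250],thr); L.append((180+c[0],v)); Rr.append((180+c[1],v)) 
    for u in range(195,228):
        c=cross(g[245:280,u],thr); B.append((u,245+c[0]))
    for n,l in dict(L=L,R=Rr,B=B).items():
        p,d,res=fit(l,z); print(z,n,p.round(4),'ang',np.degrees(np.arctan2(d[1],d[0])).round(2),'res',res.round(4))
# sleeve: top/bottom edges, height 0.054
for z in (0.0,):
    T=[];
    for u in range(140,188):
        c=cross(g[175:200,u],thr); T.append((u,175+c[0]))
    p,d,res=fit(T,z);print('top black edge',p.round(4),np.degrees(np.arctan2(d[1],d[0])).round(2),res.round(4))
f2=grab('scene');
for n,(u0,u1,v0,v1) in dict(tray=(190,260,200,285),seat=(285,405,170,245)).items():
    big=cv2.resize(f2['color'][v0:v1,u0:u1],None,fx=6.6,fy=6.6,interpolation=cv2.INTER_CUBIC)
    cv2.imwrite(f'pics/{n}s.png',cv2.cvtColor(big,cv2.COLOR_RGB2BGR)[:600,:800])
E
```

```text
bg 105.0 11.0 17.0Traceback (most recent call last):
  File "<stdin>", line 16, in <module>
IndexError: list index out of range
```

```bash
python3 - <<'E'
from h import *
f=grab('top');P=cloud(f)
# stacked depth for noise
Z=np.mean([cloud(grab('top'))[...,2] for _ in range(4)],0)
print((Z[195:262:3,188:238:3]*1000).round().astype(int))
E
```

```text
[[ 12  24 113 110  85  30  27  28  32  29  29  29  27  30  28  29  28]
 [ 55  47 109 109  84  53  10  13  10  11  13  12   9  12  11  13  11]
 [ 50  50 113 111  81  48  11  13  11  11  14  10  11  11  11  12  10]
 [ 51  48 110 110  80  50  10   9  11  10  12  10  11   9  13  12  11]
 [ 41  12  10  63  61  37 314  10  10  13  11  11  13  12   9   9  12]
 [ 10  12  14  12  12  11  12  11   9  12  12  11  14  12  11  12  10]
 [  9  10  13   9  12  13  12  11  11  10  11  12  12  10  13  12  11]
 [  0  11  22  24  23  21  22  20  23  19  21  24  22  20  20  12  -3]
 [  0   9  21  13  11  10  11  10  12  12  10  12  15  13  20  10   0]
 [ -2  11  21  12  12  12  12  13  13  10  11  12  10  11  21  11  -2]
 [  0  12  17  11  12  13  12  12  11  10  10  12  11  12  18  10   0]
 [ -1  13  15   9  12  11  10  13  11  10  12  12  11 317  20   9   0]
 [  1  11  15   8  10  10  13  11  12  12  11  12   9  13  21   3  -1]
 [  0  18  12  12  12  13  13  11  11 316  12  12  12  11  21  -1  -1]
 [ -3  20  11  12  11  13  10  13  10  12  14  11  12  12  17   0   0]
 [  0  23  14  12  12  11  12  10  11  10  12  12  15  12  13   3  -1]
 [ -5  22  13   9  14  12  10  13  10  13  12  11  13  11  10  -1   1]
 [ -1  21  12  11  12  12  12  11  11  11  12   9  12  11  11  -2   0]
 [  2  21  10  11  11  11  12  13 314  11  12  14  12  22   9   0   1]
 [306  22  12  11  12  11  10 315  10  11  11  11  11  21   9   0  -2]
 [  1  21  11  13  12  11  13  10  12  11  11  11  15  23  10   0   2]
 [ -1  19   9  11  12  12  11  11  10  12  13  10  13  21  12   0  -1]
 [315  12  13  12  16  22  22  21  22  21  19  21  21  21  12  -1  -1]]
```

```bash
python3 - <<'E'
from h import *
F=[grab('top') for _ in range(5)]
f=F[0].copy(); f['z_map']=np.median([x['z_map'] for x in F],0); P=cloud(f); np.save('P0.npy',P)
def box(m): 
    q=P[m][:,:2]; rc=cv2.minAreaRect((q*1000).astype(np.float32)); return len(q),np.round(rc[0],1),np.round(rc[1],1),round(rc[2],2),'mean',(q.mean(0)*1000).round(1)
def roi(u0,u1,v0,v1):
    m=np.zeros(P.shape[:2],bool);m[v0:v1,u0:u1]=1;return m
def big(m):
    k,l,st,c=cv2.connectedComponentsWithStats(m.astype(np.uint8),connectivity=8);i=1+np.argmax(st[1:,4]);return l==i
Z=P[...,2]
sl=big((Z>.0435)&(Z<.064)&roi(130,200,185,215));print('sleeve',box(sl))
rim=big((Z>.0165)&(Z<.0275)&roi(183,245,208,270));print('rim',box(rim))
bt=big((Z>.066)&(Z<.078)&roi(160,182,190,210));print('button',box(bt))
tb=big((Z>.10)&(Z<.12)&roi(185,215,185,215));print('tabtop',box(tb))
hd=big((Z>.123)&(Z<.143)&roi(320,375,205,275));print('handle',box(hd), Z[hd].mean())
lg=(Z>.076)&(Z<.092)&roi(320,375,205,275);k,l,st,c=cv2.connectedComponentsWithStats(lg.astype(np.uint8))
for i in range(1,k):
    if st[i,4]>10: print(' lighter',st[i,4],(P[l==i].mean(0)*1000).round(1))
tr=(Z>.025)&(Z<.16)&roi(320,375,205,275);print('tray all',box(tr))
tr=big((Z>.030)&(Z<.046)&roi(320,375,205,275));print('tray rim',box(tr))
rc=cv2.minAreaRect
sc=roi(200,256,180,205)&(np.abs(Z-.042)<.004); hsv=cv2.cvtColor(f['color'],cv2.COLOR_RGB2HSV)
red=((hsv[...,0]<8)|(hsv[...,0]>172))&(hsv[...,1]>80)&roi(205,255,180,205); print('red',red.sum(),P[red].mean(0),np.median(P[red],0))
g=cv2.cvtColor(f['color'],cv2.COLOR_RGB2GRAY)
print('clock',r.get_obs()['clock'])
E
```

```text
sleeve (643, array([606.1, 230.3]), array([ 40.2, 158.7]), 1.45, 'mean', array([606.4, 231.9]))
rim (384, array([509.1, 102.9]), array([106.2, 126.2]), 88.56, 'mean', array([508.3, 103.1]))
button (73, array([606.6, 204.6]), array([21.4, 21.6]), 1.2, 'mean', array([606. , 204.5]))
tabtop (83, array([603.9, 130.1]), array([13.6, 32.9]), 88.32, 'mean', array([603.8, 129.2]))
handle (164, array([ 509.3, -256.9]), array([16.2, 59.6]), 87.37, 'mean', array([ 509.3, -256.3])) 0.1314711640388172
 lighter 35 [ 541.3 -227.9   82.7]
 lighter 30 [ 539.2 -288.4   83.1]
 lighter 34 [ 508.3 -226.    82.7]
 lighter 35 [ 505.2 -286.9   82.7]
 lighter 30 [ 474.6 -224.2   83.3]
 lighter 32 [ 471.4 -284.7   83.1]
tray all (933, array([ 509.4, -256.9]), array([ 84.2, 104.1]), 86.92, 'mean', array([ 508. , -254.3]))
tray rim (200, array([ 509.5, -255.9]), array([ 82.2, 104.1]), 86.92, 'mean', array([ 499. , -238.3]))
red 12 [0.63961358 0.07149283 0.04117008] [0.63967406 0.07137559 0.04102685]
clock 0.7
```

```bash
cat >> h.py <<'E'
def to(x,y,z,yaw):
    """yaw deg = wanted world angle of tool x"""
    o=r.get_obs(); M=R.from_rotvec(o['orientation']).as_matrix(); p=o['tcp_pos']
    a=np.degrees(np.arctan2(M[1,0],M[0,0]))
    T=np.array([[np.cos(np.radians(yaw)),0,-np.sin(np.radians(yaw))],[np.sin(np.radians(yaw)),0,np.cos(np.radians(yaw))],[0,-1,0]])
    E=R.from_matrix(M.T@T).as_rotvec(degrees=True)
    print('t',round(o['clock'],2),'p',p.round(4),'yaw',a.round(2),'F',o['contact_force'].round(2),'w',round(o['grip_width'],4),'q',o['joints'].round(2))
    d=np.array([x,y,z])-p
    print('turn',E.round(2),'shift cur axes',(M.T@d*1000).round(1),'shift in target axes',(T.T@d*1000).round(1),'norm',(np.linalg.norm(d)*1000).round(1))
E
python3 -m jog '0 -7 0 -17 0 -36 1; 0 -7 0 -17 0 -36 1; 0 -1.7 0 -22 0 -34 1; 0 0 0 -27 0 -30 1; 0 0 0 -27 0 -30 1'
python3 -c "
from h import *
to(.5,-.1,.23,87)"
```

```text
clock: 1.12
tcp_pos: [0.3677, 0.5045, 0.2314]
orientation: [-1.234, -1.171, 1.17]
contact_force: [0.3, 0.6, 0.1]
grip_width: 0.0851
t 1.12 p [0.3677 0.5045 0.2314] yaw 86.98 F [0.34 0.56 0.07] w 0.0851 q [-1.05  0.39  0.01  1.68 -0.    1.06  0.48]
turn [ 0.01 -0.02  0.02] shift cur axes [-596.6    1.3 -164. ] shift in target axes [-596.7    1.4 -163.8] norm 618.8
```

```bash

python3 -m jog '0 0 0 -39 0 -12 1;0 0 0 -39 0 -12 1;0 0 0 -39 0 -12 1;0 0 0 -39 0 -12 1;0 0 0 -39 0 -12 1' | head -2
python3 -m jog '0 0 0 -39 0 -12 1;0 0 0 -39 0 -12 1;0 0 0 -39 0 -12 1;0 0 0 -39 0 -12 1;0 0 0 -39 0 -12 1' | head -2
python3 -m jog '0 0 0 -39 0 -11 1;0 0 0 -39 0 -11 1;0 0 0 -39 0 -11 1;0 0 0 -39 0 -10 1;0 0 0 -39 0 -10 1' | head -2
python3 -c "
from h import *
to(.5095,-.2565,.18,87)"
```

```text
clock: 1.53
tcp_pos: [0.4161, 0.306, 0.2315]
clock: 1.95
tcp_pos: [0.4657, 0.1081, 0.2317]
clock: 2.37
tcp_pos: [0.5083, -0.0894, 0.2317]
t 2.37 p [ 0.5083 -0.0894  0.2317] yaw 86.98 F [ 0.7   0.41 -0.85] w 0.0852 q [-0.26  0.22  0.36  1.95 -0.09  0.99  1.67]
turn [ 0.06 -0.02  0.02] shift cur axes [-166.8   51.7   -9.9] shift in target axes [-166.8   51.7   -9.9] norm 174.9
```

```bash

python3 -m jog '0 0 0 -41 0 -2 1;0 0 0 -41 0 -2 1;0 0 0 -40 0 -2 1;0 0 0 -36 10 -2 1;0 0 0 -9 25 -2 1' | head -2
python3 - <<'E'
from h import *
grab('top','t1.png');grab('scene','s1.png')
to(.5095,-.2565,.10,87)
E
```

```text
clock: 2.78
tcp_pos: [0.5099, -0.2632, 0.1996]
t 2.88 p [ 0.5068 -0.2571  0.1936] yaw 86.69 F [-0.15 -0.02 -0.77] w 0.0851 q [ 0.02  0.36  0.43  1.87 -0.18  0.95  2.04]
turn [-0.28 -0.31 -0.  ] shift cur axes [ 0.7 93.6 -3.1] shift in target axes [ 0.7 93.6 -2.7] norm 93.6
```

View pics/s1.png

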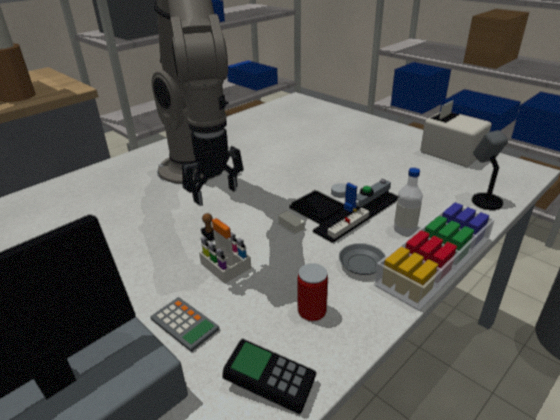

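```bash

python3 -m jog '0 -0.3 0 0.5 25 -1 1;0 0 0 0 25 -1 1;0 0 0 0 22 -1 1;0 0 0 0 15 0 1;0 0 0 0 0 0 1' | head -2
python3 - <<'E'
from h import *
to(.5095,-.2565,.10,87)
E
```

```text
clock: 3.3
tcp_pos: [0.5112, -0.2518, 0.107]
t 3.3 p [ 0.5112 -0.2518  0.107 ] yaw 87.4 F [-0.2   0.22  0.98] w 0.0853 q [ 0.06  0.48  0.38  1.93 -0.25  0.78  2.1 ]
turn [-0.27  0.4   0.13] shift cur axes [-4.7  7.   1.4] shift in target axes [-4.7  7.   1.4] norm 8.6
```

```bash

python3 -m jog '0 0 0 0 0 0 1;0 0 0 0 0 0 1;0 0 0 0 0 0 1;0 0 0 0 0 0 1;0 0 0 0 0 0 1' | head -2
python3 - <<'E'
from h import *
to(.5095,-.2565,.10,87)
E
```

```text
clock: 3.72
tcp_pos: [0.5129, -0.2545, 0.1103]
t 3.72 p [ 0.5129 -0.2545  0.1103] yaw 87.28 F [-0.13  0.06  1.21] w 0.0855 q [ 0.06  0.48  0.38  1.93 -0.25  0.78  2.1 ]
turn [ 0.1   0.28 -0.01] shift cur axes [-2.1 10.3  3.3] shift in target axes [-2.2 10.3  3.3] norm 11.0
```

```bash

python3 -m jog '0 0 0 -1 5 1 1;0 0 0 -1 5 2 1;0 0 0 0 0 0 1;0 0 0 0 0 0 1;0 0 0 0 0 0 1' | head -2
python3 - <<'E'
from h import *
to(.5095,-.2565,.10,87)
grab('top','t2.png')
to(.5095,-.2565,.10,87)
E
```

```text
clock: 4.13
tcp_pos: [0.5091, -0.2563, 0.0991]
t 4.13 p [ 0.5091 -0.2563  0.0991] yaw 87.26 F [-0.31 -0.8  -0.59] w 0.0854 q [ 0.07  0.49  0.38  1.94 -0.26  0.75  2.11]
turn [-0.02  0.26  0.  ] shift cur axes [-0.1 -0.9 -0.4] shift in target axes [-0.1 -0.9 -0.4] norm 1.0
t 4.18 p [ 0.5092 -0.2563  0.0992] yaw 87.27 F [-0.38  0.18  0.34] w 0.0853 q [ 0.07  0.49  0.38  1.94 -0.26  0.75  2.11]
turn [-0.01  0.27  0.  ] shift cur axes [-0.2 -0.8 -0.3] shift in target axes [-0.2 -0.8 -0.3] norm 0.8
```

```bash

python3 -m jog '0 0 0 0 0 0 0.4;0 0 0 0 0 0 0.3;0 0 0 0 0 0 0.2;0 0 0 0 0 0 0.1;0 0 0 0 0 0 0' 60
python3 -m jog '0 0 0 0 0 0 0;0 0 0 0 0 0 0;0 0 0 0 0 0 0;0 0 0 0 0 0 0;0 0 0 0 0 0 0' 60
```

```text
clock: 4.6
tcp_pos: [0.5093, -0.2562, 0.0993]
orientation: [-1.231, -1.174, 1.174]
contact_force: [-0.9, 0.3, -0.3]
grip_width: 0.0256
clock: 5.02
tcp_pos: [0.5091, -0.2564, 0.0992]
orientation: [-1.231, -1.174, 1.174]
contact_force: [0.5, -1.3, -2.1]
grip_width: 0.0154
```

Gripped at 15.4 mm (the handle is 16). Lift gently.

```bash

python3 -m jog '0 0 0 0 -3 0 0;0 0 0 0 -6 0 0;0 0 0 0 -10 0 0;0 0 0 0 -12 0 0;0 0 0 0 -14 0 0'
python3 -m jog '0 0 0 0 -12 0 0;0 0 0 0 -10 0 0;0 0 0 0 -6 0 0;0 0 0 0 -3 0 0;0 0 0 0 0 0 0'
python3 - <<'E'
from h import *
grab('top','t3.png');grab('scene','s3.png')
to(.509,.103,.20,88.4)
E
```

```text
clock: 5.43
tcp_pos: [0.509, -0.2561, 0.1453]
orientation: [-1.231, -1.174, 1.174]
contact_force: [-0.1, 0.2, -4.0]
grip_width: 0.0152
clock: 5.85
tcp_pos: [0.5095, -0.2563, 0.176]
orientation: [-1.232, -1.175, 1.174]
contact_force: [0.2, -0.1, -4.3]
grip_width: 0.0153
t 5.95 p [ 0.5089 -0.256   0.1749] yaw 87.28 F [ 0.24 -0.23 -3.88] w 0.0154 q [ 0.03  0.39  0.42  1.89 -0.2   0.91  2.06]
turn [-0.04 -1.12  0.02] shift cur axes [358.6 -25.   17. ] shift in target axes [358.9 -25.1  10. ] norm 359.9
```

View pics/s3.png

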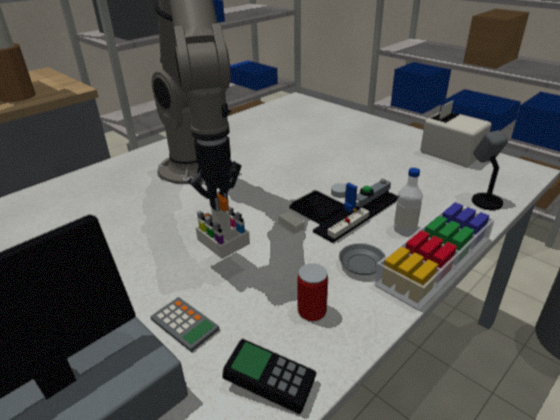

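```bash

python3 -m jog '0 -0.3 0 6 0 0 0;0 -0.3 0 12 0 0.5 0;0 -0.3 0 19 0 0.5 0;0 -0.2 0 26 0 1 0;0 0 0 30 0 1 0'
python3 -m jog '0 0 0 32 0 1 0;0 0 0 32 0 1 0;0 0 0 32 0 1 0;0 0 0 32 0 1 0;0 0 0 32 0 1 0'
python3 -m jog '0 0 0 30 0 1 0;0 0 0 26 0 1 0;0 0 0 19 0 0.5 0;0 0 0 12 0 0.5 0;0 0 0 6 0 0 0'
python3 - <<'E'
from h import *
to(.509,.103,.20,88.4)
grab('top','t4.png');grab('scene','s4.png')
to(.509,.103,.20,88.4)
E
```

```text
clock: 6.37
tcp_pos: [0.5088, -0.1623, 0.1749]
orientation: [-1.223, -1.187, 1.188]
contact_force: [1.0, 0.6, -3.7]
grip_width: 0.0152
clock: 6.78
tcp_pos: [0.508, -0.0004, 0.175]
orientation: [-1.221, -1.189, 1.189]
contact_force: [0.8, 0.2, -4.1]
grip_width: 0.0153
clock: 7.2
tcp_pos: [0.5078, 0.0926, 0.1749]
orientation: [-1.22, -1.191, 1.191]
contact_force: [-0.8, -0.1, -3.5]
grip_width: 0.0155
t 7.2 p [0.5078 0.0926 0.1749] yaw 88.59 F [-0.77 -0.14 -3.54] w 0.0155 q [-0.55  0.29  0.29  2.   -0.11  0.86  1.35]
turn [-0.05  0.19  0.03] shift cur axes [ 10.4 -25.1  -0.9] shift in target axes [ 10.4 -25.1  -0.9] norm 27.2
t 7.3 p [0.5083 0.0907 0.1751] yaw 88.48 F [ 0.46 -0.72 -3.02] w 0.0154 q [-0.54  0.29  0.29  2.   -0.11  0.86  1.35]
turn [-0.03  0.08 -0.01] shift cur axes [ 12.3 -24.9  -0.4] shift in target axes [ 12.3 -24.9  -0.4] norm 27.8
```

View pics/s4.png

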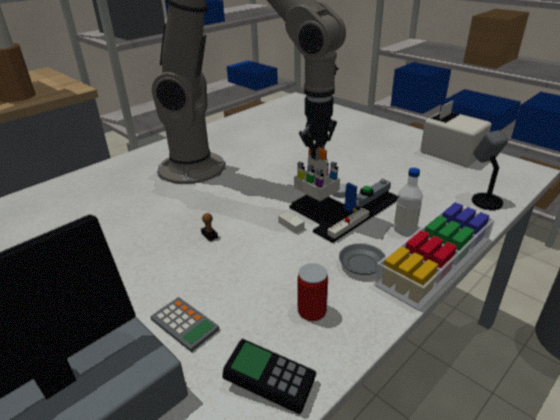

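View pics/t4.png

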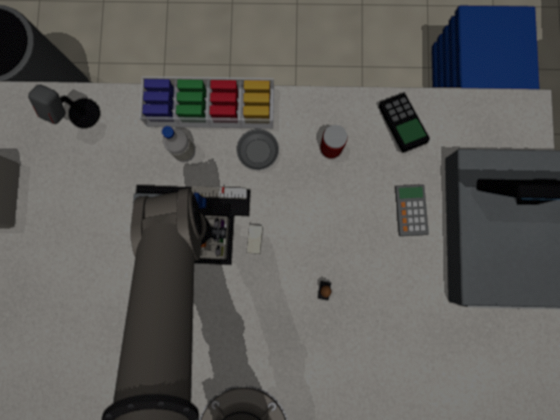

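```bash

python3 -m jog '0 0 0 3 3 0 0;0 0 0 5 8 0 0;0 0 0 3 10 0 0;0 0 0 1 8 0 0;0 0 0 0 4 0 0'
python3 -m jog '0 0 0 0 6 0 0;0 0 0 0 4 0 0;0 0 0 0 1 0 0;0 0 0 0 0 0 0;0 0 0 0 0 0 0'
python3 - <<'E'
from h import *
to(.509,.103,.111,88.4)
grab('scene','s5.png')
F=[grab('top','t5.png') for _ in range(3)]
f=F[0]; f['z_map']=np.median([x['z_map'] for x in F],0); P=cloud(f); np.save('P5.npy',P)
Z=P[...,2]
X,Y=P[...,0],P[...,1]
m=(X>.42)&(X<.59)&(Y>.02)&(Y<.18)
tr=m&(Z>.055)&(Z<.078)
print(tr.sum(),np.percentile(P[tr],[1,50,99],axis=0).round(4))
lg=m&(Z>.105)&(Z<.125);k,l,st,c=cv2.connectedComponentsWithStats(lg.astype(np.uint8))
for i in range(1,k):
    if st[i,4]>10: print(' lighter',st[i,4],(P[l==i].mean(0)*1000).round(1))
E
```

```text
clock: 7.72
tcp_pos: [0.5079, 0.1016, 0.1404]
orientation: [-1.221, -1.186, 1.19]
contact_force: [-0.4, 0.0, -3.0]
grip_width: 0.0155
clock: 8.13
tcp_pos: [0.5091, 0.1018, 0.1314]
orientation: [-1.223, -1.188, 1.188]
contact_force: [0.8, 0.4, -3.5]
grip_width: 0.0152
t 8.13 p [0.5091 0.1018 0.1314] yaw 88.36 F [ 0.83  0.4  -3.5 ] w 0.0152 q [-0.54  0.36  0.28  2.03 -0.14  0.77  1.36]
turn [ 0.02 -0.04  0.01] shift cur axes [ 1.2 20.4  0.2] shift in target axes [ 1.2 20.4  0.2] norm 20.5
227 [[0.4571 0.0591 0.0558]
 [0.4932 0.0763 0.0689]
 [0.5878 0.1258 0.0765]]
 lighter 42 [540.7  69.2 113.5]
 lighter 45 [473.9  73.7 113.8]
```

View pics/t5.png

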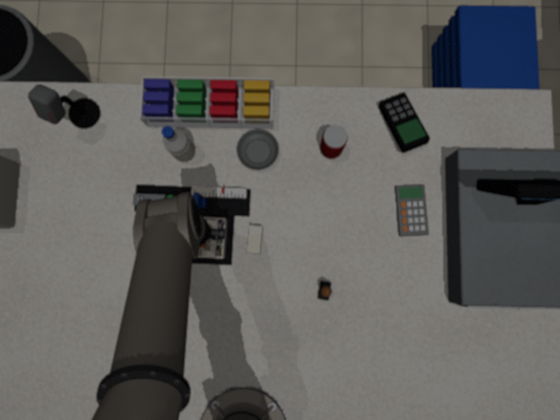

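View pics/s5.png

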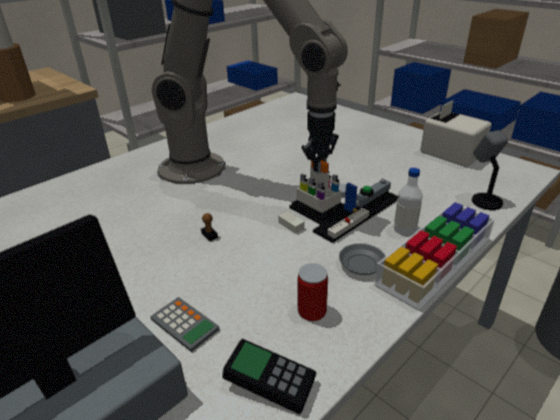

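```bash

python3 -m jog '0 0 0 0.6 3 0.5 0;0 0 0 0.6 4 0.5 0;0 0 0 0 4 0 0;0 0 0 0 3 0 0;0 0 0 0 1 0 0'
python3 -m jog '0 0 0 0 2 0 0;0 0 0 0 2 0 0;0 0 0 0 0 0 0;0 0 0 0 0 0 0;0 0 0 0 0 0 0'
```

```text
clock: 8.75
tcp_pos: [0.5075, 0.103, 0.1155]
orientation: [-1.222, -1.187, 1.189]
contact_force: [0.6, -0.1, -3.8]
grip_width: 0.0154
clock: 9.17
tcp_pos: [0.5081, 0.1031, 0.1124]
orientation: [-1.223, -1.188, 1.188]
contact_force: [0.4, -0.4, -3.3]
grip_width: 0.0153
```

```bash

python3 -m jog '0 0 0 0 1 0 0;0 0 0 0 0.5 0 0;0 0 0 0 0.5 0 0;0 0 0 0 0 0 0;0 0 0 0 0 0 0'
```

```text
clock: 9.58
tcp_pos: [0.5082, 0.103, 0.1111]
orientation: [-1.223, -1.188, 1.188]
contact_force: [-2.9, -0.9, 5.6]
grip_width: 0.0148
```

```bash

python3 -m jog '0 0 0 0 0 0 0.25;0 0 0 0 0 0 0.4;0 0 0 0 0 0 0.6;0 0 0 0 0 0 0.8;0 0 0 0 0 0 0.8'
python3 -m jog '0 0 0 0 -2 0 0.8;0 0 0 0 -8 0 0.8;0 0 0 0 -16 0 0.8;0 0 0 0 -25 0 0.8;0 0 0 0 -25 0 0.8'
python3 -m jog '0 0 0 0 -20 0 0.8;0 0 0 0 -10 20 0.8;0 0 0 0 0 40 0.8;0 0 0 10 0 30 0.8;0 0 0 10 0 20 0.8'
python3 - <<'E'
from h import *
to(.606,.2045,.12,88.4)
grab('scene','s6.png')
grab('top','t6.png')
E
```

```text
clock: 10.0
tcp_pos: [0.5081, 0.1032, 0.1103]
orientation: [-1.222, -1.189, 1.188]
contact_force: [-0.7, -0.5, -1.1]
grip_width: 0.0675
clock: 10.42
tcp_pos: [0.5075, 0.1029, 0.1873]
orientation: [-1.222, -1.187, 1.189]
contact_force: [0.5, 1.1, 0.3]
grip_width: 0.0681
clock: 10.83
tcp_pos: [0.3959, 0.1256, 0.2167]
orientation: [-1.222, -1.187, 1.188]
contact_force: [-0.2, 0.7, -0.2]
grip_width: 0.0682
t 10.83 p [0.3959 0.1256 0.2167] yaw 88.32 F [-0.19  0.67 -0.21] w 0.0682 q [-0.69  0.05  0.25  2.17 -0.02  0.92  1.1 ]
turn [-0.04 -0.08  0.01] shift cur axes [  85.    96.6 -207.7] shift in target axes [  84.7   96.7 -207.8] norm 244.4
```

View pics/s6.png

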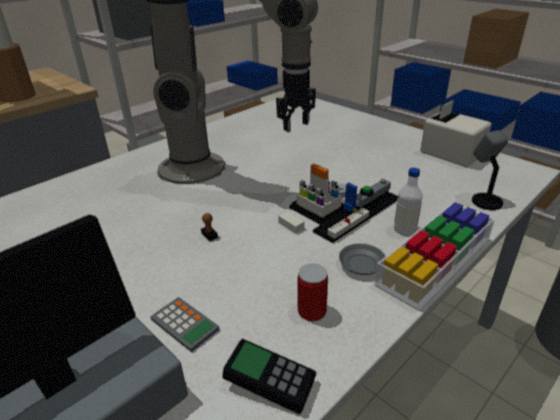

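View pics/t6.png

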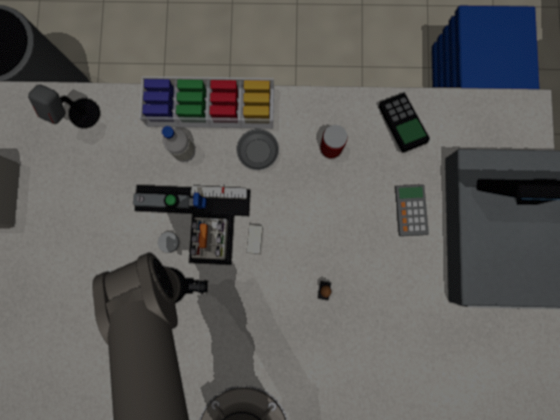

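Tray sits in the seat at top pixel ~(211,238), released. Check it numerically, plus the stand features, with the arm clear.

```bash
python3 - <<'E'
from h import *
F=[grab('top') for _ in range(4)]
f=F[0]; f['z_map']=np.median([x['z_map'] for x in F],0); P=cloud(f); Z=P[...,2]
cv2.imwrite('pics/zoom6.png',cv2.resize(cv2.cvtColor(f['color'],cv2.COLOR_RGB2BGR)[180:270,130:260],None,fx=6,fy=6,interpolation=cv2.INTER_CUBIC))
X,Y=P[...,0],P[...,1]
m=(X>.42)&(X<.58)&(Y>.02)&(Y<.18)
def box(m): 
    q=P[m][:,:2]; rc=cv2.minAreaRect((q*1000).astype(np.float32)); return len(q),np.round(rc[0],1),np.round(rc[1],1),round(rc[2],2),'mean',(P[m].mean(0)*1000).round(1)
print('tray',box(m&(Z>.038)&(Z<.2)));print('handle',box(m&(Z>.135)&(Z<.155)))
print('tray rim z',np.median(Z[m&(Z>.035)&(Z<.065)]))
lg=m&(Z>.086)&(Z<.106);k,l,st,c=cv2.connectedComponentsWithStats(lg.astype(np.uint8))
for i in range(1,k):
    if st[i,4]>8: print(' lighter',st[i,4],(P[l==i].mean(0)*1000).round(1))
b=(X>.55)&(X<.66)
print('bottle',box((X>.66)&(X<.8)&(Y>.1)&(Y<.26)&(Z>.08)&(Z<.25)))
# red marker weighted
C=f['color'].astype(float); w=np.clip(C[...,0]-np.maximum(C[...,1],C[...,2])-15,0,None)
mm=np.zeros(Z.shape,bool);mm[182:200,212:236]=1; w=w*mm
u=(w*np.arange(560)).sum()/w.sum();v=(w*np.arange(420)[:,None]).sum()/w.sum();print('marker px',u,v,onplane(f,u,v,.042))
E
```

```text
tray (976, array([493.8, 113.4]), array([103.7, 134. ]), 88.29, 'mean', array([506.4,  99.7,  84.7]))
handle (167, array([508.7, 103.1]), array([16. , 59.2]), 88.16, 'mean', array([508.6, 102.2, 143.3]))
tray rim z 0.049233486366164425
 lighter 35 [540.5 131.2  94. ]
 lighter 35 [540.4  70.5  94.4]
 lighter 35 [507.9 133.   93.7]
 lighter 34 [505.9  71.5  94.1]
 lighter 38 [474.8 134.   93.3]
 lighter 40 [472.1  72.5  93.2]
bottle (634, array([751.2, 186.8]), array([55.5, 63.6]), 41.67, 'mean', array([746.3, 181.9, 137.3]))
marker px 222.50436681222706 189.5 [0.63946937 0.07136206 0.042     ]
```

View pics/zoom6.png

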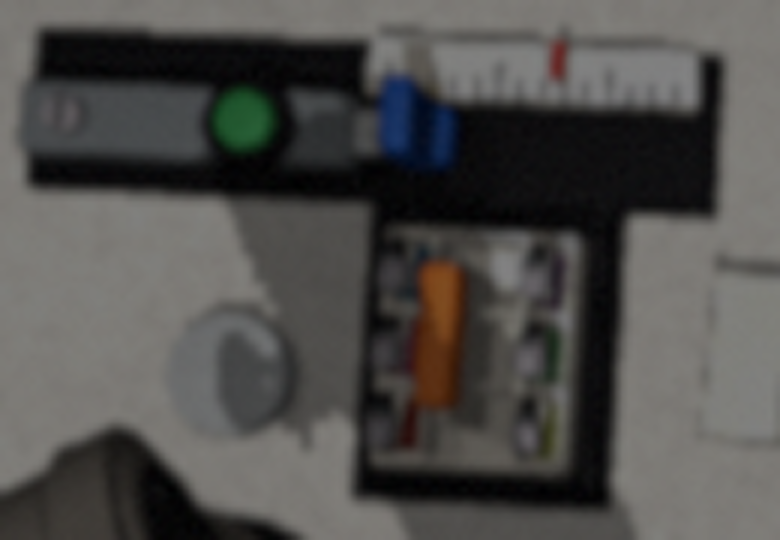

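```bash

python3 -m jog '0 0 0 18 0 -24 0.3;0 0 0 18 0 -36 0;0 0 0 17 0 -36 0;0 0 0 16 0 -36 0;0 0 0 10 0 -36 0' |head -2
python3 -m jog '0 0 0 4 10 -30 0;0 0 0 2 25 -9 0;0 0 0 0 30 0 0;0 0 0 0 20 0 0;0 0 0 0 5 0 0'
python3 - <<'E'
from h import *
to(.606,.2045,.09,88.4)
grab('scene','s7.png')
to(.606,.2045,.072,88.4)
E
```

```text
clock: 11.55
tcp_pos: [0.5713, 0.2019, 0.2158]
clock: 11.97
tcp_pos: [0.6066, 0.2036, 0.1217]
orientation: [-1.221, -1.181, 1.193]
contact_force: [-0.8, 0.0, 0.7]
grip_width: 0.0
t 11.97 p [0.6066 0.2036 0.1217] yaw 88.31 F [-0.76  0.03  0.75] w 0.0 q [-0.6   0.55  0.24  1.75 -0.16  0.88  1.26]
turn [-0.34 -0.09 -0.22] shift cur axes [ 1.  31.7  0.4] shift in target axes [ 0.9 31.7  0.6] norm 31.7
t 12.02 p [0.6069 0.2039 0.1228] yaw 88.32 F [0.28 0.21 0.14] w -0.0001 q [-0.6   0.55  0.24  1.74 -0.16  0.88  1.26]
turn [-0.28 -0.08 -0.19] shift cur axes [ 0.8 50.8  0.6] shift in target axes [ 0.6 50.8  0.9] norm 50.8
```

View pics/s7.png

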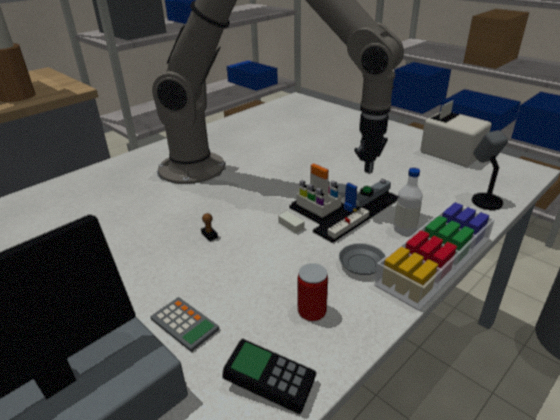

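```bash

python3 -m jog '0 0 0 0.8 10 0 0;0 0 0 0 14 0.5 0;0 0 0 0 13 0 0;0 0 0 0 8 0 0;0 0 0 0 2 0 0'
python3 -m jog '0 0 0 0 2 0 0;0 0 0 0 2 0 0;0 0 0 0 1.5 0 0;0 0 0 0 1.5 0 0;0 0 0 0 0 0 0'
```

```text
clock: 12.43
tcp_pos: [0.6069, 0.206, 0.0782]
orientation: [-1.222, -1.187, 1.189]
contact_force: [-0.1, -0.6, -0.0]
grip_width: -0.0002
clock: 12.85
tcp_pos: [0.6075, 0.2062, 0.0724]
orientation: [-1.223, -1.189, 1.188]
contact_force: [-0.3, -0.6, 0.1]
grip_width: -0.0002
```

```bash

python3 -m jog '0 0 0 0 1.5 0 0;0 0 0 0 1.5 0 0;0 0 0 0 1.5 0 0;0 0 0 0 1 0 0;0 0 0 0 0 0 0'
```

```text
clock: 13.27
tcp_pos: [0.6077, 0.2062, 0.0669]
orientation: [-1.223, -1.189, 1.188]
contact_force: [-1.5, -0.5, 4.2]
grip_width: -0.0003
```

```bash

python3 -m jog '0 0 0 0 1 0 0;0 0 0 0 0.5 0 0;0 0 0 0 0 0 0;0 0 0 0 0 0 0;0 0 0 0 0 0 0'
python3 - <<'E'
from h import *
f=grab('scene','s8.png')
cv2.imwrite('pics/s8z.png',cv2.resize(cv2.cvtColor(f['color'],cv2.COLOR_RGB2BGR)[160:250,280:410],None,fx=6,fy=6,interpolation=cv2.INTER_CUBIC))
E
```

```text
clock: 13.68
tcp_pos: [0.6077, 0.2062, 0.0661]
orientation: [-1.223, -1.189, 1.188]
contact_force: [-2.0, 0.3, 9.1]
grip_width: -0.0005
```

View pics/s8z.png

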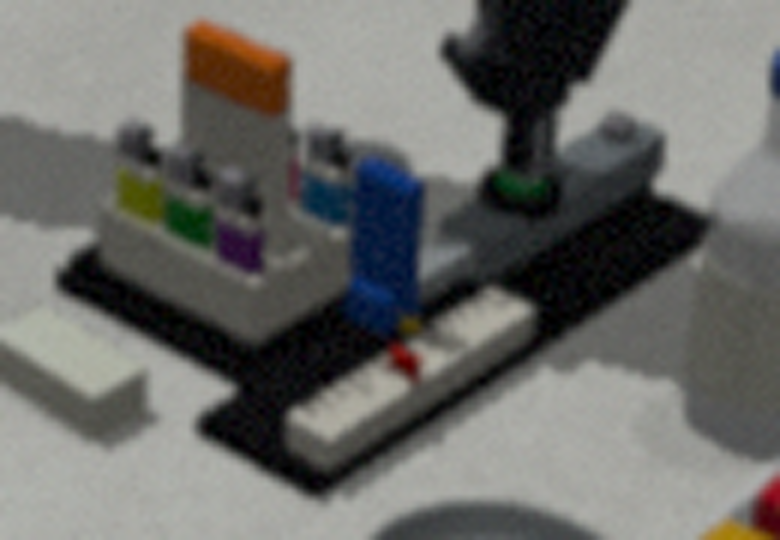

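```bash

python3 -m jog '0 0 0 0 -10 0 0;0 0 0 0 -25 0 0;0 0 0 0 -35 0 0.3;0 0 0 0 -35 0 0.6;0 0 0 0 -20 0 0.6'
python3 - <<'E'
from h import *
for n in('top','scene'):
    F=[grab(n) for _ in range(3)]
    f=F[0]; f['z_map']=np.median([x['z_map'] for x in F],0); P=cloud(f); Z=P[...,2]
    u0,v0=(130,180) if n=='top' else (280,160)
    cv2.imwrite(f'pics/{n}9z.png',cv2.resize(cv2.cvtColor(f['color'],cv2.COLOR_RGB2BGR)[v0:v0+90,u0:u0+130],None,fx=6,fy=6,interpolation=cv2.INTER_CUBIC))
    hsv=cv2.cvtColor(f['color'],cv2.COLOR_RGB2HSV).astype(int);H,S,V=hsv[...,0],hsv[...,1],hsv[...,2]
    X,Y=P[...,0],P[...,1]
    b=(H>100)&(H<130)&(S>110)&(X>.56)&(X<.64)&(Y>.03)&(Y<.16)&(Z>.04)&(Z<.125)
    print(n,'blue',b.sum(),np.percentile(P[b],[3,50,97],axis=0).round(4).tolist())
    t=b&(Z>.104)
    if t.sum()>5: 
        q=P[t]; rc=cv2.minAreaRect((q[:,:2]*1000).astype(np.float32)); print('top face',t.sum(),rc,q.mean(0))
    up=b&(Z>.075)&(Z<.104); print('upper',np.percentile(P[up],[3,50,97],axis=0).round(4).tolist() if up.sum()>3 else 0)
    ye=(H>18)&(H<35)&(S>90)&(X>.58)&(X<.67)&(Y>.03)&(Y<.16)&(Z>.02)&(Z<.06)
    print('yellow',ye.sum(),np.argwhere(ye).mean(0)if ye.any() else '',P[ye].mean(0) if ye.any() else '')
    re=((H<8)|(H>172))&(S>110)&(X>.61)&(X<.67)&(Y>.03)&(Y<.12)&(Z>.02)&(Z<.06)
    print('red',re.sum(),np.argwhere(re).mean(0) if re.any() else '',P[re].mean(0) if re.any() else '')
to(.604,.1,.2,88.4)
E
```

```text
clock: 14.15
tcp_pos: [0.6088, 0.2063, 0.1942]
orientation: [-1.224, -1.191, 1.185]
contact_force: [1.4, 0.8, 0.5]
grip_width: 0.0358
top blue 138 [[0.587, 0.0888, 0.0477], [0.5999, 0.095, 0.095], [0.6152, 0.1053, 0.1131]]
top face 60 ((602.7012939453125, 99.72339630126953), (11.564547538757324, 30.719209671020508), 88.07901763916016) [0.60167317 0.09976799 0.1107462 ]
upper [[0.5869, 0.094, 0.0761], [0.5968, 0.0946, 0.0898], [0.6139, 0.1031, 0.1028]]
yellow 0  
red 9 [189.22222222 222.55555556] [0.64030511 0.07131053 0.04157492]
scene blue 261 [[0.592, 0.0876, 0.0424], [0.6091, 0.0943, 0.079], [0.6214, 0.1029, 0.1123]]
top face 46 ((606.9984741210938, 98.05535125732422), (12.372446060180664, 29.608680725097656), 80.68787384033203) [0.60753053 0.09618671 0.10941276]
upper [[0.5906, 0.0925, 0.0764], [0.6089, 0.0945, 0.0899], [0.6219, 0.1016, 0.1023]]
yellow 6 [213.5 348. ] [0.62367528 0.09881889 0.03622517]
red 18 [219.38888889 346.61111111] [0.64054078 0.07065601 0.03809765]
t 14.45 p [0.6064 0.2059 0.1889] yaw 88.38 F [-0.61 -0.04  0.34] w 0.0516 q [-0.61  0.47  0.26  1.7  -0.14  1.    1.24]
turn [-0.14 -0.02 -0.06] shift cur axes [-105.9  -11.    -0.6] shift in target axes [-105.9  -11.1   -0.6] norm 106.5
```

View pics/top9z.png

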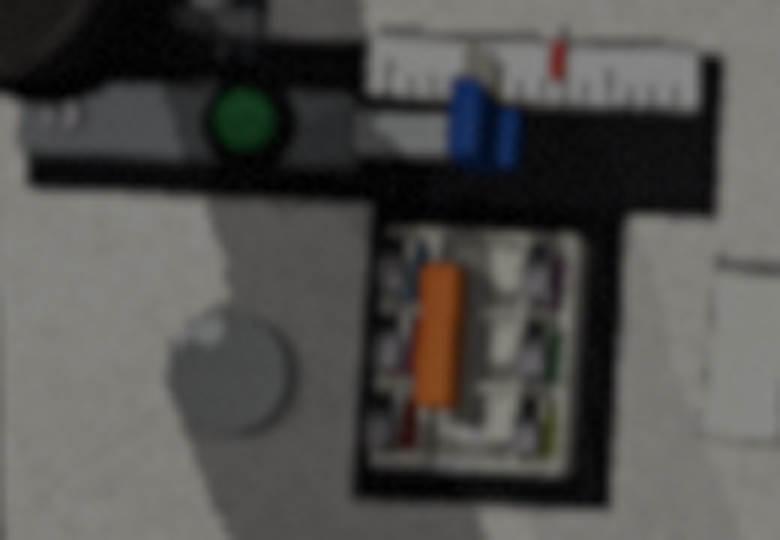

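View pics/scene9z.png

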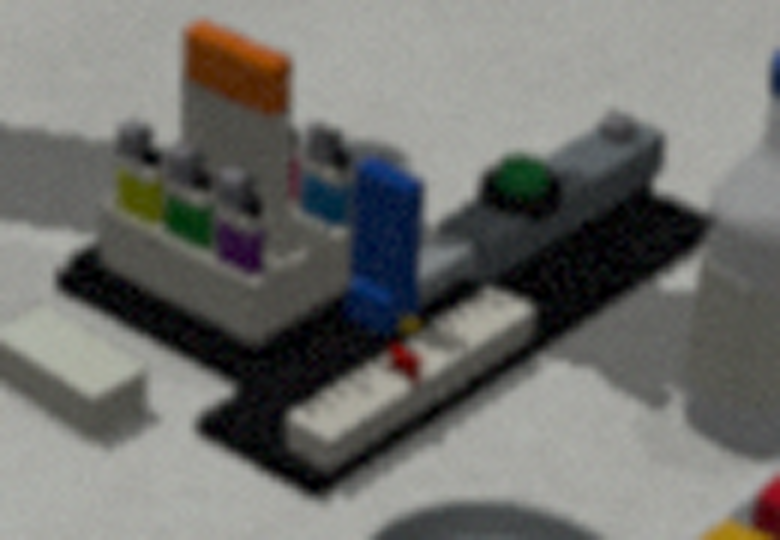

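```bash

python3 -m jog '0 0 0 -15 0 0 0.65;0 0 0 -30 0 0 0.65;0 0 0 -32 0 0 0.65;0 0 0 -20 0 0 0.65;0 0 0 -8 0 0 0.65'
python3 -m jog '0 0 0 -1 12 0 0.65;0 0 0 0 16 0 0.65;0 0 0 0 12 0 0.65;0 0 0 0 5 0 0.65;0 0 0 0 0 0 0.65'
python3 - <<'E'
from h import *
to(.604,.0997,.075,88.4)
f=grab('scene')
cv2.imwrite('pics/s10z.png',cv2.resize(cv2.cvtColor(f['color'],cv2.COLOR_RGB2BGR)[140:240,280:410],None,fx=6,fy=6,interpolation=cv2.INTER_CUBIC))
to(.604,.0997,.075,88.4)
E
```

```text
clock: 14.87
tcp_pos: [0.6037, 0.0949, 0.1893]
orientation: [-1.226, -1.181, 1.187]
contact_force: [0.9, -0.7, -0.0]
grip_width: 0.0554
clock: 15.28
tcp_pos: [0.6029, 0.1013, 0.1429]
orientation: [-1.219, -1.186, 1.192]
contact_force: [-0.2, -0.3, 0.3]
grip_width: 0.0556
t 15.28 p [0.6029 0.1013 0.1429] yaw 88.48 F [-0.22 -0.29  0.28] w 0.0556 q [-0.47  0.48  0.27  1.81 -0.16  0.88  1.42]
turn [-0.23  0.08 -0.04] shift cur axes [-1.5 67.9 -1.4] shift in target axes [-1.6 67.9 -1.1] norm 67.9
t 15.33 p [0.6038 0.1012 0.1441] yaw 88.46 F [-0.08  0.   -0.07] w 0.0553 q [-0.47  0.48  0.27  1.8  -0.16  0.88  1.42]
turn [-0.12  0.06 -0.02] shift cur axes [-1.5 69.1 -0.4] shift in target axes [-1.5 69.1 -0.3] norm 69.1
```

View pics/s10z.png

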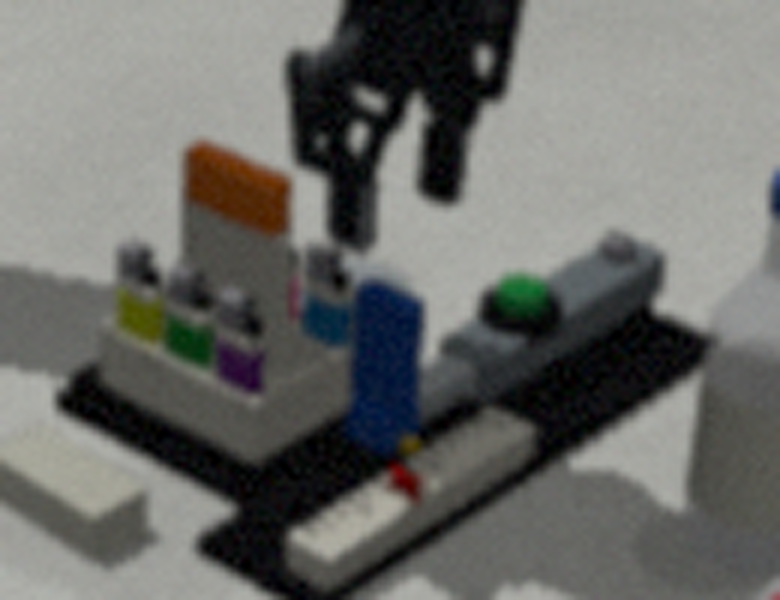

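```bash

python3 -m jog '0 0 0 -1 8 0 0.65;0 0 0 0 12 0 0.65;0 0 0 0 12 0 0.65;0 0 0 0 10 0 0.65;0 0 0 0 6 0 0.65'
python3 -m jog '0 0 0 0 6 0 0.65;0 0 0 0 5 0 0.65;0 0 0 0 4 0 0.65;0 0 0 0 2 0 0.65;0 0 0 0 0 0 0.65'
python3 - <<'E'
from h import *
to(.604,.0997,.075,88.4)
f=grab('scene')
cv2.imwrite('pics/s11z.png',cv2.resize(cv2.cvtColor(f['color'],cv2.COLOR_RGB2BGR)[140:240,280:410],None,fx=6,fy=6,interpolation=cv2.INTER_CUBIC))
to(.604,.0997,.075,88.4)
E
```

```text
clock: 15.75
tcp_pos: [0.6034, 0.0991, 0.0953]
orientation: [-1.221, -1.186, 1.19]
contact_force: [-0.9, 1.0, 0.5]
grip_width: 0.0553
clock: 16.17
tcp_pos: [0.6043, 0.0992, 0.08]
orientation: [-1.222, -1.188, 1.188]
contact_force: [0.3, 0.5, -0.5]
grip_width: 0.0554
t 16.17 p [0.6043 0.0992 0.08  ] yaw 88.37 F [ 0.28  0.52 -0.48] w 0.0554 q [-0.45  0.56  0.24  1.84 -0.19  0.76  1.44]
turn [-0.02 -0.03 -0.  ] shift cur axes [0.5 5.  0.3] shift in target axes [0.5 5.  0.3] norm 5.0
t 16.22 p [0.6045 0.0992 0.0803] yaw 88.37 F [ 0.09 -0.23 -0.11] w 0.0554 q [-0.45  0.56  0.24  1.84 -0.19  0.76  1.44]
turn [ 0.   -0.03  0.  ] shift cur axes [0.5 5.3 0.5] shift in target axes [0.5 5.3 0.5] norm 5.4
```

View pics/s11z.png

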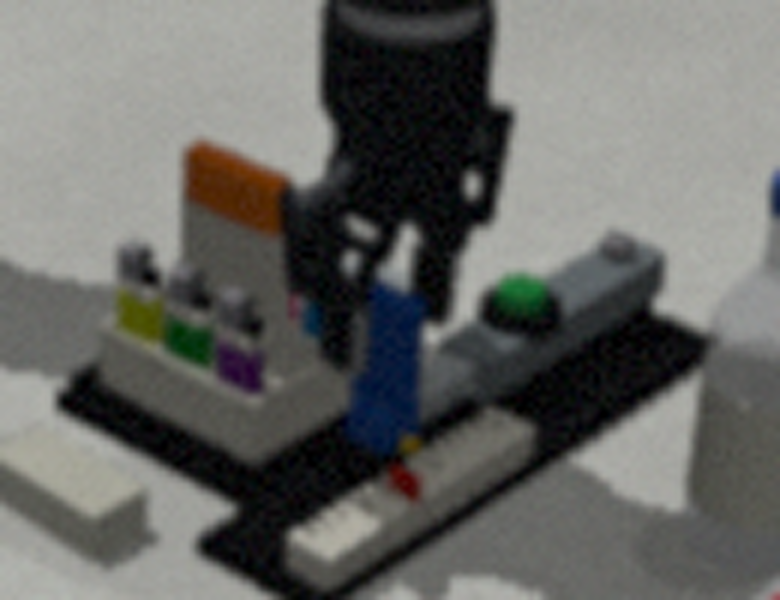

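Descend another 5 mm and close.

```bash

python3 -m jog '0 0 0 0.5 3 0 0.5;0 0 0 0 2 0 0.4;0 0 0 0 0 0 0.3;0 0 0 0 0 0 0.15;0 0 0 0 0 0 0' 50
python3 -m jog '0 0 0 0 0 0 0;0 0 0 0 0 0 0;0 0 0 0 0 0 0;0 0 0 0 0 0 0;0 0 0 0 0 0 0' 50
```

```text
clock: 16.63
tcp_pos: [0.6044, 0.0997, 0.0754]
orientation: [-1.222, -1.188, 1.189]
contact_force: [-0.4, 0.0, -0.8]
grip_width: 0.0126
clock: 17.05
tcp_pos: [0.6044, 0.0997, 0.0754]
orientation: [-1.222, -1.188, 1.188]
contact_force: [-1.2, -0.5, 1.3]
grip_width: 0.0132
```

```bash

python3 -m jog '0 0 0 -3 0 0 0;0 0 0 -5 0 0 0;0 0 0 -6 0 0 0;0 0 0 -5 0 0 0;0 0 0 -3 0 0 0' 50
python3 -m jog '0 0 0 -2 0 0 0;0 0 0 -1 0 0 0;0 0 0 0 0 0 0;0 0 0 0 0 0 0;0 0 0 0 0 0 0' 50
cat > m.py <<'E'
from h import *
import sys
ys=np.array([np.sin(np.radians(1.5)),np.cos(np.radians(1.5))]); s=np.array([.509,.103])
for n in('top','scene'):
    F=[grab(n) for _ in range(4)]
    f=F[0]; f['z_map']=np.median([x['z_map'] for x in F],0); C=np.mean([x['color'] for x in F],0)
    P=cloud(f); Z=P[...,2];X,Y=P[...,0],P[...,1]
    u0,v0=(130,180) if n=='top' else (310,180)
    w_,h_=(130,90) if n=='top' else (80,60)
    k=6 if n=='top' else 9
    cv2.imwrite(f'pics/{n}{sys.argv[1]}.png',cv2.resize(np.clip(C*1.6,0,255).astype(np.uint8)[v0:v0+h_,u0:u0+w_,::-1],None,fx=k,fy=k,interpolation=cv2.INTER_CUBIC))
    reg=(X>.60)&(X<.67)&(Y>.03)&(Y<.13)&(Z>.015)&(Z<.065)
    uu,vv=np.meshgrid(np.arange(560),np.arange(420))
    red=np.clip(C[...,0]-np.maximum(C[...,1],C[...,2])-12,0,None)*reg*(np.abs(C[...,1]-C[...,2])<25)
    ye=np.clip(np.minimum(C[...,0],C[...,1])-C[...,2]-15,0,None)*reg
    for nm,w,h in(('red',red,.042 if n=='top' else .038),('yel',ye,.034)):
        if (w>0).sum()<2: print(n,nm,'none');continue
        u=(w*uu).sum()/w.sum();v=(w*vv).sum()/w.sum(); p=onplane(f,u,v,h)
        pc=(P*w[...,None]).sum((0,1))/w.sum()
        print(n,nm,(w>0).sum(),'px',round(u,1),round(v,1),'plane',p.round(4),'seat y',((p[:2]-s)@ys*1000).round(1),'cloud',pc.round(4),'seat y',((pc[:2]-s)@ys*1000).round(1))
o=r.get_obs();print(o['clock'],o['tcp_pos'].round(4),'tcp seat y',((o['tcp_pos'][:2]-s)@ys*1000).round(1),o['contact_force'].round(2),o['grip_width'])
E
python3 m.py 12
```

```text
clock: 17.47
tcp_pos: [0.6038, 0.0766, 0.0754]
orientation: [-1.223, -1.188, 1.188]
contact_force: [-1.1, 1.9, 1.6]
grip_width: 0.0136
clock: 17.88
tcp_pos: [0.6037, 0.0749, 0.0754]
orientation: [-1.222, -1.188, 1.188]
contact_force: [-1.1, 1.5, 2.1]
grip_width: 0.0137
top red none
top yel none
scene red 35 px 347.0 219.7 plane [0.6423 0.0701 0.038 ] seat y -29.4 cloud [0.642  0.0704 0.0377] seat y -29.1
scene yel 7 px 342.3 217.4 plane [0.6223 0.075  0.034 ] seat y -25.0 cloud [0.6236 0.0732 0.0355] seat y -26.8
18.2833 [0.6038 0.0749 0.0754] tcp seat y -25.6 [-1.4   1.15  3.53] 0.013063629879604705
```

```bash
ls pics | tail -5
```

```text
t6.png
top12.png
top9z.png
tray0.png
zoom6.png
```

View pics/scene12.png

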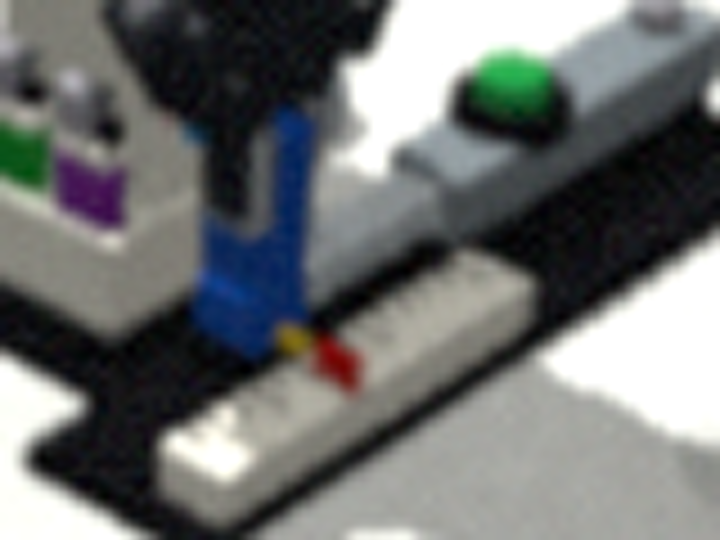

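View pics/top12.png

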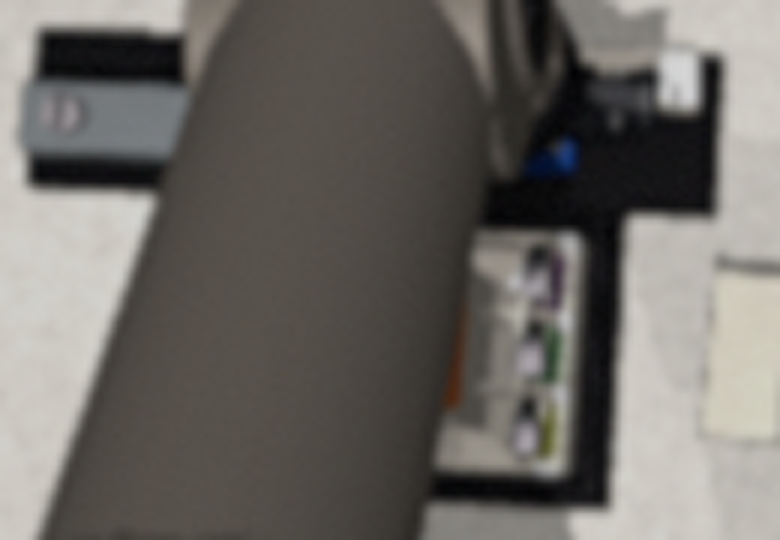

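```bash

python3 -m jog '0 0 0 -1 0 0 0;0 0 0 -1 0 0 0;0 0 0 -1 0 0 0;0 0 0 0 0 0 0;0 0 0 0 0 0 0' 50
python3 m.py 13
```

```text
clock: 18.7
tcp_pos: [0.6037, 0.0715, 0.0754]
orientation: [-1.223, -1.188, 1.188]
contact_force: [-0.9, 2.0, 3.9]
grip_width: 0.0136
top red none
top yel none
scene red 37 px 347.0 219.8 plane [0.6423 0.07   0.038 ] seat y -29.5 cloud [0.6419 0.0706 0.0375] seat y -28.9
scene yel 10 px 341.7 217.8 plane [0.6221 0.0726 0.034 ] seat y -27.4 cloud [0.6235 0.0707 0.0356] seat y -29.3
19.1 [0.6037 0.0717 0.0753] tcp seat y -28.9 [-0.64  1.62  4.21] 0.013317998422686047
```

View pics/scene13.png

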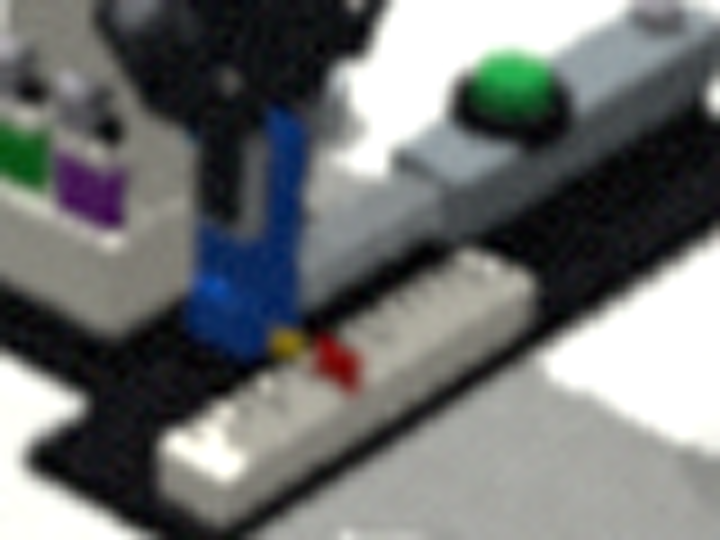

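```bash
python3 - <<'E'
from h import *
f=grab('scene','s14.png')
o=r.get_obs();print(o['clock'],o['tcp_pos'],np.abs(o['qvel']).max())
E
```

```text
19.15 [0.60370194 0.07168494 0.07535211] 0.0020601571128395497
```

View pics/s14.png

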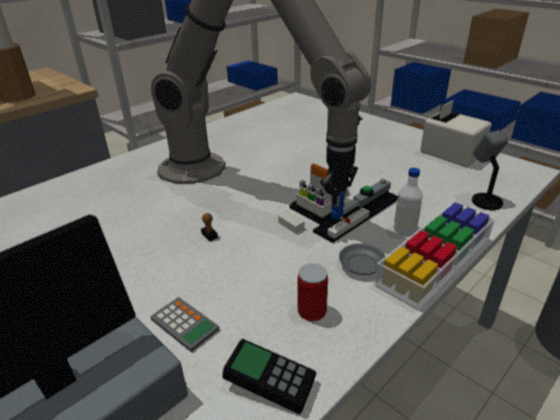

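The tray is in its seat at pixel ~(318,197), the fingers hold the tab at ~(338,205), and the bystanders stand where they were. Handing in.

```bash
python3 -c "
from bench import r
print(r.hand_in())"
```

```text
the job is handed in; nothing more can be done
None
```

I handed the job in at 19.2 s with the tray home in the seat. The arm is still holding the guard bar by its blue tab, with the pointer level with the red marker. `hand_in()` gives no verdict, so the result rests on my own checks.

- **Tray:** I carried it level by the orange handle and released it in the seat. With the arm clear, the handle was within about 1 mm of the seat centre in the top view. The tray rim was at about 50 mm, which is right for fully home, and all six lighters were standing. I did not repeat that measurement after pulling the bar. The last scene picture shows the tray in place; the arm hides the lighters on its far side.
- **Lock button and bar:** I pressed the button to about 6 mm at 9 N, and the bar popped out to about 31 mm.
- **Pointer:** I gripped the tab at 50 N and drew the bar to about 59 mm.
    - Along the seat's y, the pointer measured -27.4 mm (ray cast) and -29.3 mm (depth).
    - The marker measured -29.5 mm (ray cast) and -28.9 mm (depth), and about -28 mm in the earlier top view.
    - The gripper itself read -28.9 mm. These disagree by up to 2 mm, within the 5 mm allowed.
- **Not cross-checked:** The top camera could not see the pointer or marker at the end because the arm was in the way, so the final pointer check uses the scene camera only.
- **Bystanders:** They look unmoved in the last picture, judged by eye only.

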